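Clip the weighing pan on to the hanging scale

ROBOT

A 6-joint arm with a two-finger parallel gripper is mounted at the origin on a cart in front of the work surface, level with it; the furniture and walls round the work are solid. World frame = base frame: x ahead of the robot, y to its left, z up, the work surface at z = 0. Lengths are in mm, angles in rad, forces in N, time in s.
With the tool pointing down it reaches from about 200 to 875 mm from the base axis. Payload 3.4 kg.
Tool frame: the origin (TCP) lies between the finger pads, 19 mm behind the fingertips; this is the grasp point; z points along the fingers, y is the direction in which the jaws open and shut (so a half turn about z gives the same grasp; the last joint's range is limited). The gripper opens to 94 mm and grips with 3 to 60 N. Pads are 16 mm wide; open, the fingers measure 119 mm over their backs; the gripper's body (75 mm by 177 mm) begins 78 mm behind the grasp point.
Start: joints at [1.08, 0.276, 1.505, -0, 1.361, -0.121], TCP at [207.841, 536.158, 224.293] pointing down, gripper open.
Joint ranges: [-2.89, 2.89], [-0.75, 2.08], [0.22, 2.7], [-1.18, 4.32], [0.11, 2.71], [-2.7, 2.7]. Speed limits (rad/s): [2.57, 2.57, 3.14, 3.14, 3.14, 3.14].

INTERFACE

Orientations are given as a rotation vector (axis times angle).
In Python, from plant import env gives the robot as it stands.
- The arm moves only by the shell command python3 -m handwheel 'ROWS' [FORCE]. ROWS is JSON, a list that holds one entry, the list of rows, each a list of 5 numbers: the shift along the tool's x, y, z in m, then the turn about the tool's z in units of 6 degrees (1.0 is 6 degrees), then the finger opening in m, from 0 to 0.094. A call has 1 to 20 rows; each row shifts and turns the commanded pose from where the row before left it, along the tool's axes as they then stand; what a row does not reach is not made up. A row lasts 1/8 s, in which the tool goes at most 62.5 mm and 10.7 degrees, less where a joint would pass 70% of its speed; a pose out of reach is approached as far as the arm can. A call with a gripper value outside its range is refused whole. The fingers move at their own pace and stop on an object; FORCE is the grip in N (left out, the last holds). Time passes only in rows, so rows that do not move let the fingers close. It gives the time, the measured TCP pose, the force and the opening at its end, in the units of the state.
- env.get_state(): the state, without advancing time (a new reading comes with each control period).
- env.snapshot(name): name is "scene" or "top" or "wrist"; returns the picture (480x640x3 uint8, red, green, blue); there is no depth.
- env.calibration(name): a dict with "camera_matrix" (3x3 intrinsics, pixels), "k1" (the pictures are not rectified: a ray, as slopes to the right and down, at radius r is drawn at 1 + k1 r^2 times it, then the intrinsics apply), "pose" (4x4, takes a point from camera to world coordinates). Camera axes: x right, y down, z forward; pixel columns grow to the right and rows downward; lengths in mm; the calibration is good to about 2 mm. A picture is of the moment at which its call begins: read the wrist's pose just before it. calibration takes no time and is no camera call; for the wrist camera it gives the pose at the moment of the call.
- env.sign_off(): hands the job in, once; it reports no verdict.
The state is a dict: "t": time; "joints": joint angles; "dq": joint speeds; "joint_torque": joint torques, N m; "eef_pos": TCP position; "tcp_rot": TCP orientation; "wrist_force": force on the tool from outside, world axes, zero at the start; "moment": the same for the moment, N m; "finger_gap": finger opening in mm.
Only numpy, scipy, OpenCV 4.12 (cv2) and the standard library are available. Lean on these libraries where they do the work, as an engineer would, in place of code of your own. Each camera call takes 0.05 s, during which the arm holds its last target. There are 200 camera calls.

TASK

Hang the weighing pan by its eye on the hook of the hanging scale: bring the eye over the hook's tip, press it back past the spring latch (the scale first swings back on to its stop, which is set differently each time, so go by feel) and lower it into the hook, so that the latch springs shut over it. Before you let go, prove the catch with a steady downward tug of about 8 N for a second; the load cell must never feel more than 12 N. Then let go gently so that the pan hangs level and still, and leave the other goods where they are.

Things in the scene. Friction and masses are not known exactly. Their poses are not given: they have to be found in the camera images.
- stand: Fixed counter stand: dark base plate 225x130x12 mm, brass column (dia 19 mm) 138 mm along its +x, arm 383 mm up. Origin on the counter straight below the hook of the scale at rest, z up; x points from the hook back to the column. The scale's face and the mouth of its hook look along -x, roughly to the robot.
- scale: Digital hanging scale, 0.45 kg: grey case 34 mm deep (x), 70 wide (y), 22 to 106 mm below the pin; black face, steel hook below. Origin on the pin at the arm's tip, 360 mm up; swings about the pin (its y axis) only. Pushed back it gives way under 1 N until the case meets a rubber-tipped stop behind it, set anew each time: 3 to 33 mm at the hook, not measured.
- hook_bowl (a point): On the scale: where the centre of the eye's crossbar lies when seated in the hook, 167.5 mm below the pin (scale's axes). The hook is 6 mm round steel in the scale's x-z plane: a bowl of inner radius 10 mm, centred 7.5 mm above this point, underside 8.5 mm below it, tip on the front (-x) side.
- hook_tip (a point): Top of the hook's tip, 13 mm before (-x) hook_bowl, 12.5 mm above it. Brass latch behind it: pivot 2 mm behind, 41.5 mm above hook_bowl, blade 34x7x3 mm, shut against the tip's inside. A crossbar pushed back over the tip opens it: about 5 N to start, 7 N at its stop, 6 mm on, the bar then 3 mm before hook_bowl. Straight down from there the bar goes under the blade, which shuts.
- pan: Loose weighing pan, 0.18 to 0.26 kg: round metal bowl 172 mm across, 40 mm deep; wire legs from its rim, leaning inward, carry a black carrying bar. Origin under the bowl's centre, z up. The bar runs along the pan's x from -84 to 84 mm, 14 mm wide, 16 mm tall, its centre 98 mm up; front and back are alike.
- pan_eye (a point): Centre of the crossbar (along the pan's y) of the steel eye on the middle of the carrying bar, 138.5 mm above the pan's underside. The eye stands upright in the pan's y-z plane: 5 mm wire, opening 17 mm wide and 30 mm tall above the bar's top.
- pan_grip (a point): On the centre line of the carrying bar, 72 mm to -x of the pan's middle: the place to grasp it across its 14 mm width (or as well at +72 mm, the other end). Held there firmly (40 N or more, else it turns between the fingers) with the tool pointing down or leaning back a little, the gripper stays in front of the scale when the eye is on the hook.
- counter_jar: Bystander, not to be moved: clear glass sweet jar with slanted mouth, 182x141x179 mm; origin at the centre of its underside.
- gift_box_1_0: Bystander, not to be moved: white card gift box with three little jars and a pink band, 58x172x72 mm; origin at the centre of its underside.
- pastille_tin_0: Bystander, not to be moved: small round pale tin, 45 mm across, 19 mm tall; origin at the centre of its underside.
- oval_tin_0: Bystander, not to be moved: oval tin with a green lid, 78x64x20 mm; origin at the centre of its underside.
- packet_2: Bystander, not to be moved: pink packet, 52x82x18 mm; origin at the centre of its underside.
- pastille_box_0: Bystander, not to be moved: green carton, 26x48x75 mm, standing; origin at the centre of its underside.
- pastille_box_1: Bystander, not to be moved: green carton, 26x48x75 mm, standing; origin at the centre of its underside.
- scoop_0: Bystander, not to be moved: small steel scoop, 174x47x16 mm; origin at the centre of its underside.

How it is judged (in metres and radians):
On the way:
1. with the eye down in the hook, below the shut latch, the pan is pulled down on the hook with more than 5 N for half a second (x of pan_eye in the frame of hook_bowl between -0.008 and 0.008 m and y of pan_eye in the frame of hook_bowl between -0.008 and 0.008 m and z of pan_eye in the frame of hook_bowl between -0.004 and 0.005 m and contact force between pan and scale above 5 N), for 0.5 s.
At the end, for the whole second after the job is handed in: The pan hangs free from the hook: the centre of its eye's crossbar within 8 mm of hook_bowl along x and y (hook's frame) and within -4 to +5 mm along z, which is below the shut latch; pan level within 0.12 rad, its underside more than 30 mm above the counter, slower than 0.05 m/s, fingers off it (x of pan_eye in the frame of hook_bowl between -0.008 and 0.008 m and y of pan_eye in the frame of hook_bowl between -0.008 and 0.008 m and z of pan_eye in the frame of hook_bowl between -0.004 and 0.005 m and angle between pan's own z axis and vertical below 0.12 rad and height (world z) of pan above 0.03 m and linear speed of pan below 0.05 m/s and contact force between the fingers and pan below 0.05 N); the robot touches nothing.
It fails at once if the scale with its hook and latch is loaded with more than 12 N by the pan or the robot (contact force between any of pan, the fingers, the arm and scale above 12 N).
It fails at once if one of the other goods is shifted by more than 20 mm (distance of any of counter_jar, gift_box_1_0, pastille_tin_0, oval_tin_0, packet_2, pastille_box_0, pastille_box_1, scoop_0 from where it was at the start of the episode above 0.02 m).
It also fails if it takes over 72 s, if anything falls off the work surface, if the arm or the gripper's body presses on something with over 40 N, if the wrist force passes 120 N, or if a joint passes its speed limit or range.

## Working session

There is one attempt and no reset: what is moved stays moved. The work goes in short steps, Python scripts to look and compute and a shell command to move; the robot and the scene stay as the last step left them, time stands still between calls to the robot, and variables do not carry over. Pictures are saved under pics/ and viewed, about 8 in all and at most 12, crops included, and the job is handed in when it is done.

```bash
mkdir -p pics; ls; python3 - <<'E'
from plant import env
import cv2,numpy as np
s=env.get_state();print(s)
for n in("scene","top"):
    im=env.snapshot(n);cv2.imwrite(f"pics/{n}0.png",im[:,:,::-1])
    c=env.calibration(n);print(n,np.round(c["camera_matrix"],1).tolist(),c["k1"],np.round(c["pose"],4).tolist())
c=env.calibration("wrist");print(np.round(c["camera_matrix"],1).tolist(),c["k1"],np.round(c["pose"],4).tolist())
E
```

```text
pics
{'t': 0.0, 'joints': array([ 1.08000179e+00,  2.76579672e-01,  1.50613575e+00, -3.32412981e-05,
        1.36073343e+00, -1.21017298e-01]), 'dq': array([ 0.00178235, -0.00014903,  0.0018202 ,  0.00224017,  0.00060695,
       -0.00066544]), 'joint_torque': array([-3.45638193e-05, -4.04590845e+01, -2.37233323e+01,  7.02305487e-02,
        3.44780856e-02, -1.36533399e-04]), 'eef_pos': array([207.57016196, 535.62884521, 223.41244518]), 'tcp_rot': array([-5.77433087e-01, -3.08753143e+00,  2.79524540e-03]), 'wrist_force': array([-0.25015574,  0.03080267, -0.01146666]), 'moment': array([ 0.01145225, -0.00347884,  0.017747  ]), 'finger_gap': 93.9877253709356}
scene [[595.2, 0.0, 316.3], [0.0, 595.2, 245.1], [0.0, 0.0, 1.0]] 0.01116497652713063 [[0.5234, -0.5929, 0.6119, -532.014], [-0.8519, -0.3787, 0.3618, -433.2721], [0.0172, -0.7107, -0.7033, 1438.3861], [0.0, 0.0, 0.0, 1.0]]
top [[442.9, 0.0, 320.4], [0.0, 442.9, 238.7], [0.0, 0.0, 1.0]] 0.03171673804109325 [[0.0251, -0.9884, 0.1496, 342.4362], [-0.9997, -0.0253, 0.0001, 202.5355], [0.0037, -0.1496, -0.9887, 1614.9704], [0.0, 0.0, 0.0, 1.0]]
[[429.1, 0.0, 323.1], [0.0, 429.1, 239.3], [0.0, 0.0, 1.0]] -0.012871804626895588 [[0.3621, 0.9039, 0.2276, 141.1732], [0.9321, -0.3507, -0.0902, 562.1449], [-0.0017, 0.2449, -0.9696, 383.3771], [0.0, 0.0, 0.0, 1.0]]
```

View pics/scene0.png

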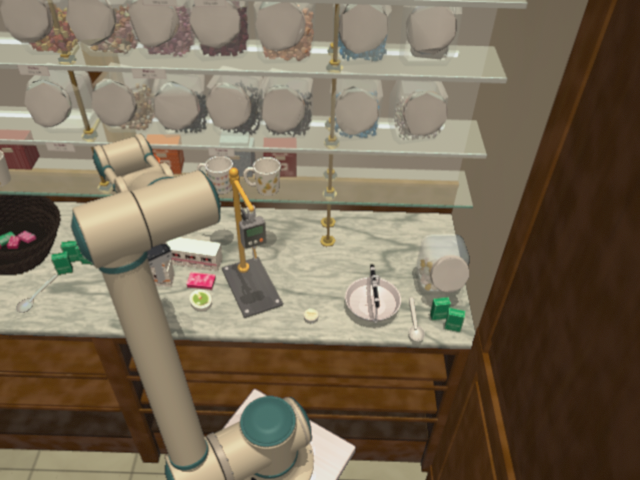

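View pics/top0.png

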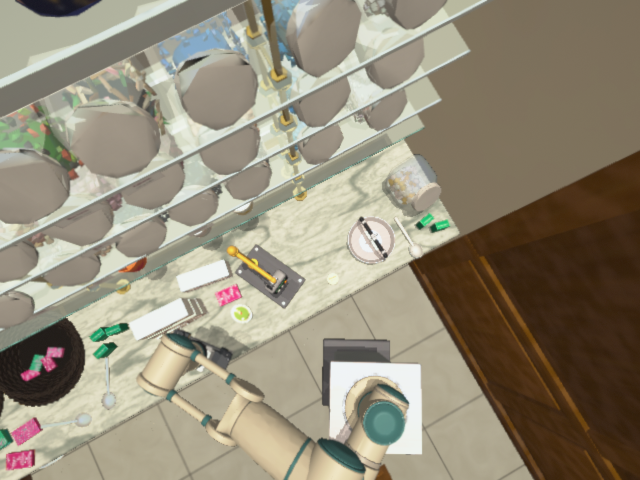

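The scene view shows the pan at about (372,300), right of the stand at (250,285), with the scale at (253,232). In the top view, the pan's bar runs from (362,219) to (386,259), the column top is at (232,252) and the scale is at about (278,288).

```bash
cat > h.py <<'E'
import numpy as np,cv2
from plant import env
def ray(c,px):
    K=np.array(c["camera_matrix"]);k=c["k1"];d=np.array([(px[0]-K[0,2])/K[0,0],(px[1]-K[1,2])/K[1,1]]);u=d.copy()
    for _ in range(20):u=d/(1+k*(u@u))
    P=np.array(c["pose"]);return P[:3,3],P[:3,:3]@np.r_[u,1]
def atz(c,px,z):
    o,d=ray(c,px);return o+d*(z-o[2])/d[2]
def tri(obs):
    A=0;b=0;R=[]
    for c,px in obs:
        o,d=ray(c,px);d=d/np.linalg.norm(d);M=np.eye(3)-np.outer(d,d);A=A+M;b=b+M@o;R.append((M,o))
    p=np.linalg.solve(A,b);return p,[np.linalg.norm(M@(p-o)) for M,o in R]
def proj(c,p):
    P=np.array(c["pose"]);q=P[:3,:3].T@(np.asarray(p)-P[:3,3]);u=q[:2]/q[2];u=u*(1+c["k1"]*(u@u));K=np.array(c["camera_matrix"]);return K[:2,:2]@u+K[:2,2]
E
python3 - <<'E'
from h import *
c=env.calibration("top");s=env.calibration("scene")
f=lambda p,z:print(p,z,np.round(atz(c,p,z)))
f((371,240),20)
for p in((362,219),(386,259)):f(p,106)
for p in((254,243),(237,272),(304,283),(287,307)):f(p,12)
f((232,252),383);f((280,280),383);f((278,288),254)
g=lambda p,z:print('s',p,z,np.round(atz(s,p,z)))
g((235,172),383);g((243,268),12);g((372,268),106);g((376,316),106)
for p in((223,265),(260,260),(245,315),(281,302)):g(p,12)
t=cv2.imread('pics/top0.png')[190:340,200:460];t=cv2.resize(t,None,fx=3,fy=3,interpolation=2)[:300*2]
q=cv2.imread('pics/scene0.png')[160:330,200:470];q=cv2.resize(q,(800,503),interpolation=2)
cv2.imwrite('pics/topc.png',t);cv2.imwrite('pics/scenec.png',q)
E
```

```text
(371, 240) 20 [584.  18.  20.]
(362, 219) 106 [643.  60. 106.]
(386, 259) 106 [506. -23. 106.]
(254, 243) 12 [563. 445.  12.]
(237, 272) 12 [455. 501.  12.]
(304, 283) 12 [422. 258.  12.]
(287, 307) 12 [335. 316.  12.]
(232, 252) 383 [485. 449. 383.]
(280, 280) 383 [410. 312. 383.]
(278, 288) 254 [393. 328. 254.]
s (235, 172) 383 [514. 462. 383.]
s (243, 268) 12 [489. 447.  12.]
s (372, 268) 106 [634.  56. 106.]
s (376, 316) 106 [474. -41. 106.]
s (223, 265) 12 [465. 510.  12.]
s (260, 260) 12 [549. 421.  12.]
s (245, 315) 12 [335. 325.  12.]
s (281, 302) 12 [436. 261.  12.]
```

View pics/scenec.png

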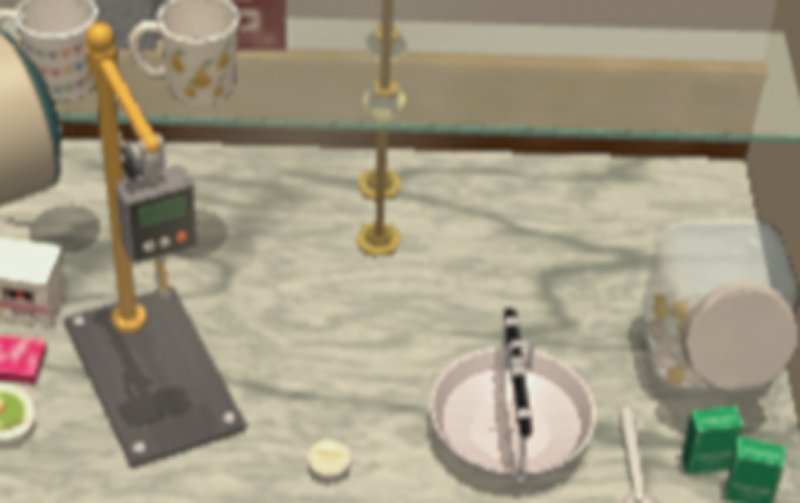

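The crop shows the scale facing down and left, the base long edges at about 55° yaw, and the pan bar at about 31°. I'll move the wrist to a place in front of the stand with the camera on the far side, and look there.

```bash
cat >> h.py <<'E'
from scipy.spatial.transform import Rotation as Ro
def tool():
    s=env.get_state();R=Ro.from_rotvec(s["tcp_rot"]).as_matrix();return s,R
def totool(p,yaw=None):
    s,R=tool();d=R.T@(np.array(p)-s["eef_pos"]);y=np.degrees(np.arctan2(R[1,0],R[0,0]))
    print("t",s["t"],"shift tool mm",np.round(d,1),"yaw",round(y,2),"turn units",None if yaw is None else round(-(((yaw-y)+180)%360-180)/6,3), "tilt z",np.round(R[:,2],4))
E
python3 -c "
from h import *
totool([270,230,420],235)"
```

```text
t 0.1 shift tool mm [-168.6 -262.8 -196.1] yaw 158.81 turn units -12.698 tilt z [-7.0e-04 -1.4e-03 -1.0e+00]
```

```bash
python3 -m handwheel '[[[-0.017,-0.026,-0.02,0,0.094],[-0.017,-0.026,-0.02,0,0.094],[-0.017,-0.026,-0.02,0,0.094],[-0.017,-0.026,-0.02,0,0.094],[-0.017,-0.026,-0.02,0,0.094],[-0.017,-0.026,-0.02,0,0.094],[-0.017,-0.026,-0.02,0,0.094],[-0.017,-0.026,-0.02,0,0.094],[-0.017,-0.026,-0.02,0,0.094],[-0.017,-0.026,-0.02,0,0.094],[0,0,0,-1.4,0.094],[0,0,0,-1.4,0.094],[0,0,0,-1.4,0.094],[0,0,0,-1.4,0.094],[0,0,0,-1.4,0.094],[0,0,0,-1.4,0.094],[0,0,0,-1.4,0.094],[0,0,0,-1.4,0.094],[0,0,0,-1.4,0.094],[0,0,0,0,0.094]]]'
python3 - <<'E'
from h import *
s,R=tool();print(s["joints"])
c=env.calibration("wrist");im=env.snapshot("wrist");cv2.imwrite("pics/w1.png",im[:,:,::-1]);np.save("c1.npy",c,allow_pickle=True)
totool([400,40,420],211)
E
```

```text
t: 2.6
eef_pos: [272.2, 232.2, 424.0]
tcp_rot: [1.434, -2.795, -0.0]
wrist_force: [-0.2, -0.4, 0.7]
finger_gap: 93.7
[ 5.10935683e-01 -1.16063635e-01  1.46618196e+00  8.83439195e-05
  1.79213225e+00 -2.00780538e+00]
t 2.65 shift tool mm [  81.4 -216.     4. ] yaw -125.73 turn units 3.878 tilt z [-4.e-04 -2.e-04 -1.e+00]
```

View pics/w1.png

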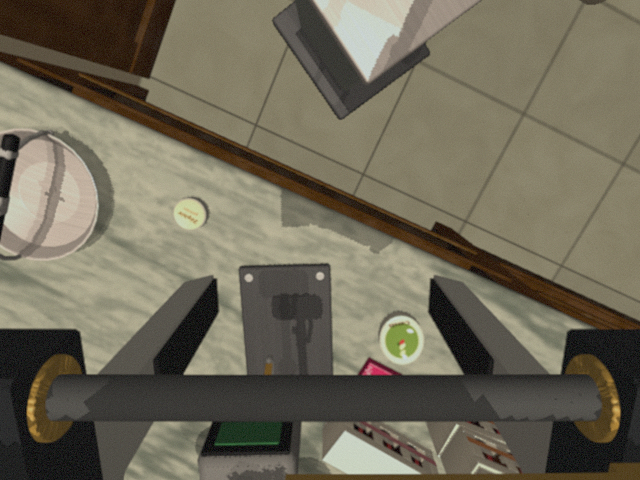

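Wrist view: the base plate's front edge runs from (240,266) to (329,264), the green scale display is at about (248,432), and the pan is at the left edge. I'll compute the base edge and enlarge around the stand.

```bash
python3 - <<'E'
from h import *
c=np.load("c1.npy",allow_pickle=True).item()
for p in((240,266),(329,264),(247,374),(332,374)):print(p,np.round(atz(c,p,12),1))
im=cv2.imread("pics/w1.png")[240:480,180:380];cv2.imwrite("pics/w1c.png",cv2.resize(im,None,fx=2.5,fy=2.5,interpolation=2))
E
```

```text
(240, 266) [431.2 255.8  12. ]
(329, 264) [328.5 326.   12. ]
(247, 374) [528.1 394.5  12. ]
(332, 374) [424.9 468.6  12. ]
```

```bash
python3 -m handwheel '[[[0.01,-0.027,0,0,0.094],[0.01,-0.027,0,0,0.094],[0.01,-0.027,0,0,0.094],[0.01,-0.027,0,0,0.094],[0.01,-0.027,0,0,0.094],[0.01,-0.027,0,0,0.094],[0.01,-0.027,0,0,0.094],[0.01,-0.027,0,0,0.094],[0,0,0,1.3,0.094],[0,0,0,1.3,0.094],[0,0,0,1.3,0.094],[0,0,0,0,0.094]]]'
python3 - <<'E'
from h import *
s,R=tool();print(s["joints"])
c=env.calibration("wrist");im=env.snapshot("wrist");cv2.imwrite("pics/w2.png",im[:,:,::-1]);np.save("c2.npy",c,allow_pickle=True)
totool([515,-17,200],211)
E
```

```text
t: 4.15
eef_pos: [401.4, 41.5, 424.1]
tcp_rot: [0.84, -3.027, -0.0]
wrist_force: [0.5, 1.7, -0.0]
finger_gap: 94.1
[-6.99500387e-02 -4.24201946e-02  1.40083206e+00  9.56738729e-05
  1.78346333e+00 -2.18183862e+00]
t 4.2 shift tool mm [ -67.1 -108.8  224.1] yaw -148.93 turn units 0.012 tilt z [-2.e-04  1.e-04 -1.e+00]
```

View pics/w1c.png

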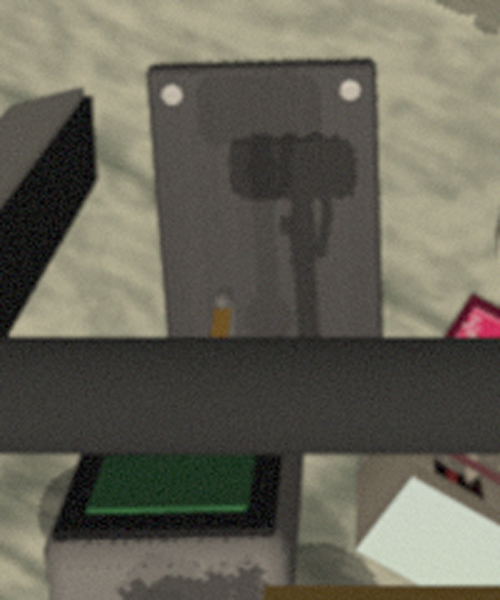

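View pics/w2.png

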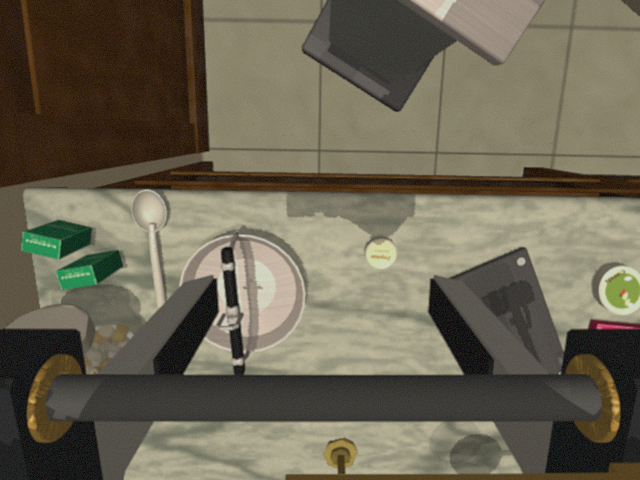

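The crop shows the hook tip at about (269,360) in the full picture. In w2 the pan's bar has its near end at (227,250) and the eye at about (229,320).

```bash
python3 - <<'E'
from h import *
c=np.load("c1.npy",allow_pickle=True).item();d=np.load("c2.npy",allow_pickle=True).item()
for p in((268.8,359),(268.8,361)):
    t=atz(c,p,205)[:2];u=np.array([np.cos(np.radians(55.5)),np.sin(np.radians(55.5))]);n=np.array([-u[1],u[0]])
    print("tip",t,"line offset",(t-[428.2,361.2])@n,"origin",t+13*u)
for p in((227,250),(238,372)):print(p,np.round(atz(d,p,106),1))
print("w1 end tri",tri([(c,(10,140)),(d,(227,250))]))
p=(atz(d,(227,250),98)+atz(d,(238,372),98))/2;a=atz(d,(238,372),98)-atz(d,(227,250),98);a/=np.linalg.norm(a);print(p,a,np.degrees(np.arctan2(a[1],a[0])))
g=atz(d,(227,250),98)+12*a;print("grip",g);totool([*g[:2],250],180+np.degrees(np.arctan2(a[1],a[0])))
E
```

```text
tip [400.02980622 319.97486194] line offset -0.1343808875524708 origin [407.3930873  330.68850239]
tip [401.36078178 321.70634087] line offset -0.25055223931752124 origin [408.72406286 332.41998132]
(227, 250) [511.8 -21.1 106. ]
(238, 372) [644.8  64.5 106. ]
w1 end tri (array([515.23875575, -20.64596557,  99.98498331]), [np.float64(1.4553487073791394), np.float64(1.4553487073789293)])
[582.26819     21.97802467  98.        ] [8.41039611e-01 5.40973542e-01 3.53497477e-16] 32.74993665329838
grip [524.73986172 -15.02534958  98.        ]
t 4.2 shift tool mm [ -76.5 -112.1  174.1] yaw -148.93 turn units -0.28 tilt z [-2.e-04  1.e-04 -1.e+00]
```

```bash
python3 -m handwheel '[[[-0.015,-0.022,0.036,0,0.094],[-0.015,-0.022,0.036,0,0.094],[-0.015,-0.022,0.036,0,0.094],[-0.015,-0.022,0.036,0,0.094],[-0.015,-0.022,0.036,-0.3,0.094],[0,0,0,0,0.094],[0,0,0,0,0.094]]]'
python3 - <<'E'
from h import *
c=env.calibration("wrist");im=env.snapshot("wrist");cv2.imwrite("pics/w3.png",im[:,:,::-1]);np.save("c3.npy",c,allow_pickle=True)
totool([524.7,-15,98],212.7)
E
```

```text
t: 5.08
eef_pos: [522.3, -13.9, 245.1]
tcp_rot: [-0.887, 3.013, 0.0]
wrist_force: [-0.2, 0.0, 0.1]
finger_gap: 93.8
t 5.125 shift tool mm [ -1.   -2.  147.8] yaw -147.17 turn units 0.022 tilt z [ 1.9e-03 -1.0e-04 -1.0e+00]
```

View pics/w3.png

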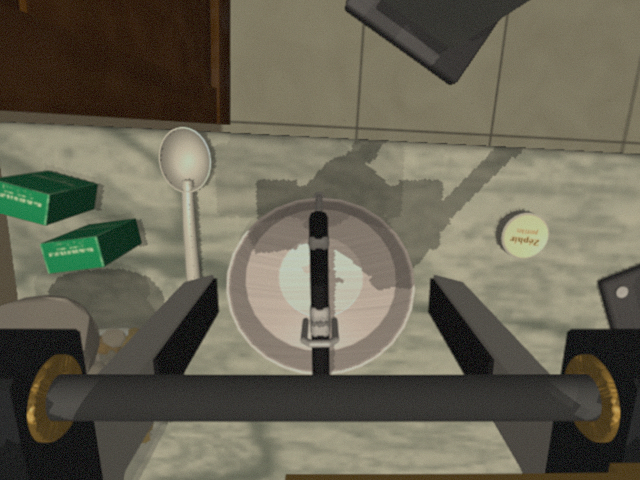

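w3: the bar runs from its near end (318,212) to (320,375), and the eye is at about (320,333), well centred between the fingers.

```bash
python3 - <<'E'
from h import *
d=np.load("c2.npy",allow_pickle=True).item();c=np.load("c3.npy",allow_pickle=True).item()
print(tri([(d,(227,250)),(c,(318,213))]))
A=atz(c,(318.5,213),104);B=atz(c,(320,372),104);a=(B-A)/np.linalg.norm(B-A);print(A,a,np.degrees(np.arctan2(a[1],a[0])))
for z in(138.5,141):
  for v in(321,333,346):print(z,v,np.round(atz(c,(320,v),z),1),(atz(c,(320,v),z)-A)@a)
g=A+12*a;print("grip",g);totool([*g[:2],98],180+np.degrees(np.arctan2(a[1],a[0])))
im=cv2.imread("pics/w3.png")[190:380,220:420];cv2.imwrite("pics/w3c.png",cv2.resize(im,None,fx=3,fy=3,interpolation=2))
E
```

```text
(array([513.71349574, -22.488883  ,  98.26088263]), [np.float64(1.2748649666516885), np.float64(1.2748649666517)])
[511.77406606 -23.73632025 104.        ] [0.83712416 0.54701292 0.        ] 33.16232709882756
138.5 321 [567.7  13.7 138.5] 67.3262343052365
138.5 333 [575.2  18.5 138.5] 76.15543956957492
138.5 346 [583.3  23.7 138.5] 85.87598814685296
141 321 [566.7  13.1 141. ] 66.16155035151331
141 333 [574.1  17.8 141. ] 74.90790002403148
141 346 [582.2  23.  141. ] 84.5372284086562
grip [521.81955603 -17.17216522 104.        ]
t 5.125 shift tool mm [  2.6  -2.3 147.7] yaw -147.17 turn units -0.055 tilt z [ 1.9e-03 -1.0e-04 -1.0e+00]
```

View pics/w3c.png

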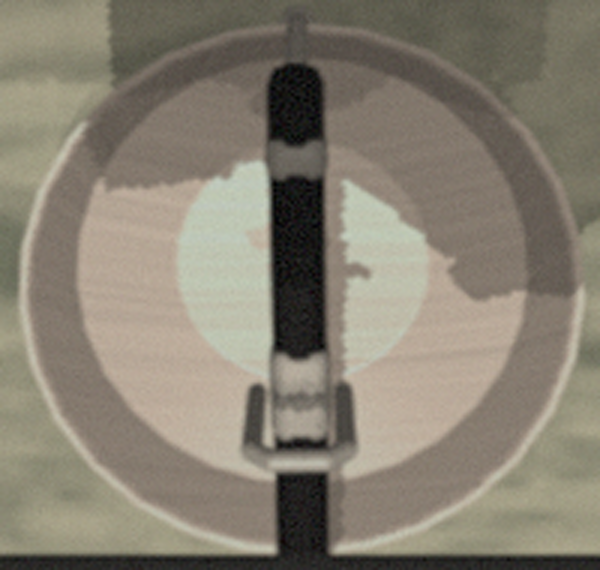

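```bash
python3 -m handwheel '[[[0.0025,-0.0023,0.037,0,0.094],[0,0,0.037,0,0.094],[0,0,0.037,0,0.094],[0,0,0.0365,0,0.05],[0,0,0,0,0.04],[0,0,0,0,0.03]]]' 50
python3 -c "
from h import *
totool([521.3,-16.7,98],213.1);s=env.get_state();print(s['finger_gap'],s['wrist_force'])"
```

```text
t: 5.88
eef_pos: [522.9, -17.4, 99.0]
tcp_rot: [-0.887, 3.01, -0.002]
wrist_force: [-0.1, -0.3, -0.4]
finger_gap: 67.2
t 5.875 shift tool mm [1.  1.5 1. ] yaw -147.17 turn units -0.044 tilt z [ 3.8e-03 -5.0e-04 -1.0e+00]
67.18944804084207 [-0.08556343 -0.25433792 -0.41534667]
```

```bash
python3 -m handwheel '[[[0.001,0.001,0.001,0,0.02],[0,0,0,0,0.01],[0,0,0,0,0],[0,0,0,0,0],[0,0,0,0,0],[0,0,0,0,0]]]' 50
python3 -c "
from h import *
totool([521.3,-16.7,98],213.1);s=env.get_state();print(s['finger_gap'],s['wrist_force'],s['moment'])"
```

```text
t: 6.62
eef_pos: [520.4, -17.3, 95.7]
tcp_rot: [-0.887, 3.014, -0.0]
wrist_force: [-0.3, -0.2, 0.9]
finger_gap: 13.5
t 6.625 shift tool mm [-1.1 -0.  -2.3] yaw -147.19 turn units -0.048 tilt z [ 2.e-04 -2.e-04 -1.e+00]
13.467098697014777 [-0.25508466 -0.21146039  0.86932606] [-0.04853274 -0.02548946 -0.03349133]
```

```bash
python3 -m handwheel '[[[0,0,-0.005,0,0],[0,0,-0.02,0,0],[0,0,-0.03,0,0],[0,0,-0.03,0,0],[0,0,-0.02,0,0],[0,0,-0.005,0,0],[0,0,0,0,0],[0,0,0,0,0]]]' 50
python3 - <<'E'
from h import *
s=env.get_state();print(s['finger_gap'],s['wrist_force'],s['moment'])
c=env.calibration("wrist");im=env.snapshot("wrist");np.save("c4.npy",c,allow_pickle=True)
im=im[:,:,::-1];cv2.imwrite("pics/w4.png",im)
t=env.calibration("scene");np.save("cs.npy",t,allow_pickle=True);cv2.imwrite("pics/s4.png",env.snapshot("scene")[:,:,::-1])
e=s['eef_pos'];R=tool()[1];
p=e-72*R[:,0]-40.5*R[:,2];print("eye expect px",proj(c,p),"end",proj(c,e+12*R[:,0]-8*R[:,2]))
totool([521.3,-16.7,98],213.1)
E
```

```text
t: 7.62
eef_pos: [519.4, -16.9, 204.6]
tcp_rot: [0.887, -3.011, -0.002]
wrist_force: [0.4, -0.4, -3.3]
finger_gap: 13.4
13.400445367133656 [ 0.36806521 -0.43051761 -3.28791857] [-0.08131966  0.18766495  0.02063525]
eye expect px [321.34747389 548.64669684] end [321.28359114 292.32756114]
t 7.725 shift tool mm [ -1.8  -0.8 106.7] yaw -147.19 turn units -0.048 tilt z [-2.1e-03  4.0e-04 -1.0e+00]
```

```bash
python3 -m handwheel '[[[0,0,0,-0.4,0],[0,0,0,-0.74,0],[0,0,0,-0.75,0],[0,0,0,-0.75,0],[0,0,0,-0.74,0],[0,0,0,-0.4,0],[0,0,0,0,0],[0,0,0,0,0]]]' 60
python3 - <<'E'
from h import *
u=np.array([.5664,.8241,0]);o=np.array([408,331.5,0])
totool(o-u*(72+53)+[0,0,140],235.5)
E
```

```text
t: 8.72
eef_pos: [520.2, -16.7, 205.5]
tcp_rot: [1.461, -2.78, 0.0]
wrist_force: [1.1, 0.4, -2.0]
finger_gap: 13.3
t 8.725 shift tool mm [-98.2 289.7  65.4] yaw -124.54 turn units -0.007 tilt z [-5.e-04 -6.e-04 -1.e+00]
```

```bash
python3 -m handwheel '[[[-0.004,0.011,0.0025,0,0],[-0.008,0.024,0.005,0,0],[-0.008,0.024,0.006,0,0],[-0.008,0.024,0.006,0,0],[-0.008,0.024,0.006,0,0],[-0.008,0.024,0.006,0,0],[-0.008,0.024,0.006,0,0],[-0.008,0.024,0.006,0,0],[-0.008,0.024,0.006,0,0],[-0.008,0.024,0.006,0,0],[-0.008,0.024,0.005,0,0],[-0.008,0.02,0.003,0,0],[-0.006,0.014,0.002,0,0],[0,0.005,0,0,0],[0,0,0,0,0],[0,0,0,0,0],[0,0,0,0,0]]]' 60
python3 - <<'E'
from h import *
u=np.array([.5664,.8241,0]);o=np.array([408,331.5,0])
totool(o-u*(72+53)+[0,0,170],235.5);s=env.get_state();print(s['wrist_force'],s['moment'])
for n in('scene','wrist'):
  c=env.calibration(n);np.save("c5%s.npy"%n,c,allow_pickle=True);cv2.imwrite(f"pics/{n}5.png",env.snapshot(n)[:,:,::-1])
im=cv2.imread('pics/scene5.png')[190:320,190:330];cv2.imwrite("pics/s5c.png",cv2.resize(im,None,fx=4.5,fy=4.5,interpolation=2))
E
```

```text
t: 10.85
eef_pos: [337.4, 228.2, 140.2]
tcp_rot: [1.46, -2.781, 0.001]
wrist_force: [0.4, 0.2, -2.2]
finger_gap: 13.4
t 10.85 shift tool mm [ -0.1   0.3 -29.8] yaw -124.6 turn units -0.016 tilt z [ 2.e-04 -6.e-04 -1.e+00]
[ 0.43912557  0.172017   -2.15907043] [-0.09418635  0.13371087 -0.00676798]
```

View pics/s5c.png

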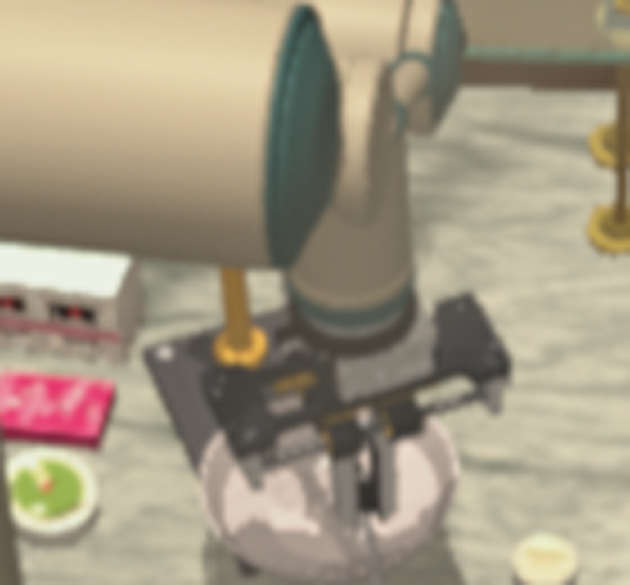

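The arm hides the hook in this crop, so I'll go by geometry and feel. First I raise the pan, then approach in steps, watching the wrist force.

```bash
cat > f.py <<'E'
from h import *
u=np.array([.5664,.8241,0]);n=np.array([-.8241,.5664,0]);o=np.array([408,331.5,0])
s,R=tool();e=s["eef_pos"];eye=e-72*R[:,0]+[0,0,42.8]
q=eye-o-[0,0,192.5];W=s["wrist_force"]
print("t %.2f"%s["t"],"eye rel bowl u,n,z",np.round([q@u,q@n,q[2]],1),"F u,n,z",np.round([W@u,W@n,W[2]],2),"M u,n,z",np.round([s["moment"]@u,s["moment"]@n,s["moment"][2]],3),"gap %.1f"%s["finger_gap"])
E
python3 -m handwheel '[[[0,0,-0.006,0,0],[0,0,-0.008,0,0],[0,0,-0.008,0,0],[0,0,-0.005,0,0],[0,0,-0.003,0,0],[0,0,0,0,0],[0,0,0,0,0]]]' 60 >/dev/null; python3 f.py
python3 -m handwheel '[[[-0.005,0,0,0,0],[-0.008,0,0,0,0],[-0.008,0,0,0,0],[-0.007,0,0,0,0],[-0.005,0,0,0,0],[-0.003,0,0,0,0],[0,0,0,0,0],[0,0,0,0,0]]]' 60 >/dev/null; python3 f.py
```

```text
t 11.82 eye rel bowl u,n,z [-53.3   0.3  20.1] F u,n,z [ 0.07 -0.7  -1.84] M u,n,z [ 0.053  0.152 -0.017] gap 14.0
t 12.82 eye rel bowl u,n,z [-17.3   0.2  20.3] F u,n,z [ 0.53 -0.71 -2.99] M u,n,z [ 0.09   0.105 -0.022] gap 13.7
```

```bash
python3 -m handwheel '[[[-0.002,0,0,0,0],[-0.002,0,0,0,0],[-0.002,0,0,0,0],[0,0,0,0,0]]]' 60 >/dev/null; python3 f.py
python3 -m handwheel '[[[-0.002,0,0,0,0],[-0.002,0,0,0,0],[-0.002,0,0,0,0],[0,0,0,0,0]]]' 60 >/dev/null; python3 f.py
python3 -m handwheel '[[[-0.001,0,0,0,0],[-0.001,0,0,0,0],[-0.001,0,0,0,0],[0,0,0,0,0]]]' 60 >/dev/null; python3 f.py
python3 -m handwheel '[[[-0.001,0,0,0,0],[-0.001,0,0,0,0],[-0.001,0,0,0,0],[0,0,0,0,0]]]' 60 >/dev/null; python3 f.py
```

```text
t 13.32 eye rel bowl u,n,z [-10.9   0.1  20.4] F u,n,z [ 0.53  0.4  -2.5 ] M u,n,z [0.132 0.126 0.039] gap 13.4
t 13.82 eye rel bowl u,n,z [-4.9  0.1 20.4] F u,n,z [-0.07  0.75 -2.  ] M u,n,z [0.067 0.138 0.028] gap 13.6
t 14.32 eye rel bowl u,n,z [-2.   0.1 20.4] F u,n,z [ 0.32  0.12 -1.52] M u,n,z [0.06  0.086 0.015] gap 13.2
t 14.82 eye rel bowl u,n,z [ 1.   0.1 20.4] F u,n,z [-0.69 -0.29 -1.65] M u,n,z [ 0.109  0.11  -0.017] gap 13.5
```

```bash
for i in 1; do python3 -m handwheel '[[[-0.001,0,0,0,0],[-0.001,0,0,0,0],[0,0,0,0,0],[0,0,0,0,0]]]' 60 >/dev/null; python3 f.py; done
python3 -m handwheel '[[[-0.001,0,0,0,0],[-0.001,0,0,0,0],[0,0,0,0,0]]]' 60 >/dev/null; python3 f.py
python3 -m handwheel '[[[-0.001,0,0,0,0],[-0.001,0,0,0,0],[0,0,0,0,0]]]' 60 >/dev/null; python3 f.py
```

```text
t 15.32 eye rel bowl u,n,z [ 2.9  0.1 20.4] F u,n,z [-1.19  0.41 -1.86] M u,n,z [0.097 0.094 0.019] gap 13.4
t 15.70 eye rel bowl u,n,z [ 5.   0.1 20.3] F u,n,z [-0.52  0.55 -2.55] M u,n,z [0.124 0.203 0.04 ] gap 13.2
t 16.07 eye rel bowl u,n,z [ 7.   0.1 20.3] F u,n,z [-0.75 -0.29 -2.15] M u,n,z [ 0.105  0.135 -0.005] gap 13.5
```

```bash
python3 -m handwheel '[[[-0.001,0,0,0,0],[-0.001,0,0,0,0],[0,0,0,0,0]]]' 60 >/dev/null; python3 f.py
python3 -m handwheel '[[[-0.001,0,0,0,0],[-0.001,0,0,0,0],[0,0,0,0,0]]]' 60 >/dev/null; python3 f.py
python3 -m handwheel '[[[-0.001,0,0,0,0],[-0.001,0,0,0,0],[0,0,0,0,0]]]' 60 >/dev/null; python3 f.py
```

```text
t 16.45 eye rel bowl u,n,z [ 9.   0.1 20.3] F u,n,z [ 0.39  0.29 -1.97] M u,n,z [0.082 0.078 0.054] gap 13.4
t 16.82 eye rel bowl u,n,z [11.   0.1 20.4] F u,n,z [-0.6  -0.62 -2.46] M u,n,z [0.097 0.151 0.026] gap 13.7
t 17.20 eye rel bowl u,n,z [13.   0.1 20.3] F u,n,z [-0.27 -0.29 -1.91] M u,n,z [ 0.032  0.246 -0.003] gap 13.9
```

```bash
python3 - <<'E'
from h import *
im=env.snapshot("top")[:,:,::-1];cv2.imwrite("pics/top6.png",im)
a=cv2.imread("pics/top0.png")[240:310,220:320];b=im[240:310,220:320]
cv2.imwrite("pics/t6c.png",cv2.resize(np.hstack([a,b]),None,fx=4,fy=4,interpolation=2))
E
```

```text
(no output)
```

View pics/t6c.png

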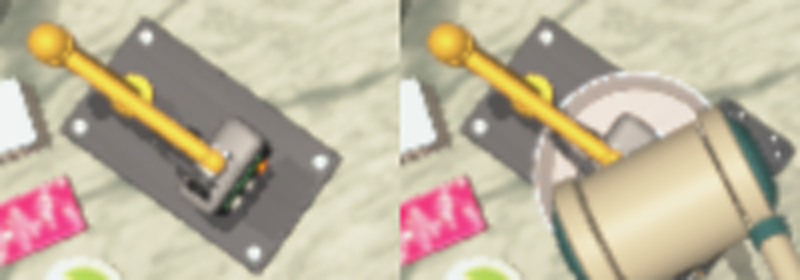

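Comparing the two top crops, the case's back corner has moved about 2 px (6–8 mm) towards the column, so the eye is pushing the scale back. I'll carry on by feel.

```bash
python3 -m handwheel '[[[-0.001,0,0,0,0],[-0.001,0,-0.0005,0,0],[0,0,0,0,0]]]' 60 >/dev/null; python3 f.py
python3 -m handwheel '[[[-0.001,0,0,0,0],[-0.001,0,-0.0005,0,0],[0,0,0,0,0]]]' 60 >/dev/null; python3 f.py
python3 -m handwheel '[[[-0.001,0,0,0,0],[-0.001,0,0,0,0],[0,0,0,0,0]]]' 60 >/dev/null; python3 f.py
```

```text
t 17.62 eye rel bowl u,n,z [14.9  0.1 20.8] F u,n,z [-0.88 -0.1  -2.29] M u,n,z [ 0.125  0.167 -0.003] gap 13.6
t 18.00 eye rel bowl u,n,z [15.5  0.3 20.6] F u,n,z [-3.53 -0.86 -2.69] M u,n,z [ 0.051  0.835 -0.063] gap 13.6
t 18.38 eye rel bowl u,n,z [17.7  0.4 20.5] F u,n,z [-5.41 -0.32 -4.61] M u,n,z [-0.021  1.006 -0.055] gap 13.3
```

```bash
python3 -m handwheel '[[[-0.001,0,0,0,0],[0,0,0,0,0]]]' 60 >/dev/null; python3 f.py
python3 -m handwheel '[[[-0.001,0,0,0,0],[0,0,0,0,0]]]' 60 >/dev/null; python3 f.py
python3 -m handwheel '[[[-0.001,0,0,0,0],[0,0,0,0,0]]]' 60 >/dev/null; python3 f.py
```

```text
t 18.62 eye rel bowl u,n,z [18.5  0.4 20.4] F u,n,z [-5.34 -0.27 -4.83] M u,n,z [ 0.03   1.037 -0.054] gap 13.2
t 18.88 eye rel bowl u,n,z [19.4  0.4 20.3] F u,n,z [-5.87  0.22 -4.87] M u,n,z [-0.019  1.073 -0.047] gap 13.7
t 19.12 eye rel bowl u,n,z [20.2  0.4 20.2] F u,n,z [-5.97 -0.62 -4.15] M u,n,z [-0.034  1.14  -0.051] gap 13.2
```

```bash
python3 -m handwheel '[[[-0.001,0,0,0,0],[0,0,0,0,0]]]' 60 >/dev/null; python3 f.py
python3 -m handwheel '[[[-0.0005,0,0,0,0],[0,0,0,0,0]]]' 60 >/dev/null; python3 f.py
python3 -m handwheel '[[[-0.0005,0,0,0,0],[0,0,0,0,0]]]' 60 >/dev/null; python3 f.py
```

```text
t 19.38 eye rel bowl u,n,z [21.1  0.5 20.2] F u,n,z [-4.59 -0.15 -4.89] M u,n,z [-0.006  1.158 -0.069] gap 13.5
t 19.62 eye rel bowl u,n,z [21.5  0.5 20.1] F u,n,z [-5.78 -1.17 -4.31] M u,n,z [ 0.004  1.153 -0.007] gap 13.6
t 19.88 eye rel bowl u,n,z [21.9  0.5 20.1] F u,n,z [-6.17 -1.28 -4.7 ] M u,n,z [-0.014  1.219 -0.067] gap 13.5
```

```bash
python3 -m handwheel '[[[-0.0005,0,0,0,0],[0,0,0,0,0]]]' 60 >/dev/null; python3 f.py
python3 -m handwheel '[[[-0.0005,0,0,0,0],[0,0,0,0,0]]]' 60 >/dev/null; python3 f.py
```

```text
t 20.12 eye rel bowl u,n,z [22.4  0.5 20.1] F u,n,z [-6.95 -0.7  -4.18] M u,n,z [-0.049  1.162 -0.059] gap 13.6
t 20.38 eye rel bowl u,n,z [22.7  0.5 20.1] F u,n,z [-6.72 -0.22 -4.73] M u,n,z [-0.017  1.289 -0.027] gap 13.5
```

```bash
python3 -m handwheel '[[[-0.0001,0,0.001,0,0],[-0.0001,0,0.001,0,0],[-0.0001,0,0.001,0,0],[0,0,0,0,0]]]' 60 >/dev/null; python3 f.py
python3 -m handwheel '[[[-0.0001,0,0.001,0,0],[-0.0001,0,0.001,0,0],[-0.0001,0,0.001,0,0],[0,0,0,0,0]]]' 60 >/dev/null; python3 f.py
```

```text
t 20.88 eye rel bowl u,n,z [23.7  0.3 18.4] F u,n,z [-8.58 -0.77  1.69] M u,n,z [ 0.06   1.051 -0.032] gap 13.7
t 21.38 eye rel bowl u,n,z [24.3  0.1 16.9] F u,n,z [-11.6    0.16   8.95] M u,n,z [0.071 0.994 0.021] gap 13.7
```

The force rose well above plan on the way down (about 11.6 N back and 9 N up), so I'm backing off at once.

```bash
python3 -m handwheel '[[[0.0005,0,-0.003,0,0],[0,0,-0.002,0,0],[0,0,0,0,0]]]' 60 >/dev/null; python3 f.py; python3 - <<'E'
from h import *
im=env.snapshot("wrist")[:,:,::-1];c=env.calibration("wrist");np.save("c7.npy",c,allow_pickle=True);cv2.imwrite("pics/w7.png",im)
t=env.snapshot("top")[:,:,::-1];cv2.imwrite("pics/top7.png",t)
a=cv2.imread("pics/wrist5.png");cv2.imwrite("pics/w7c.png",np.vstack([cv2.resize(x,(400,300)) for x in (a,im)]))
E
```

```text
t 21.75 eye rel bowl u,n,z [22.8  0.5 19.2] F u,n,z [-7.13 -0.86 -4.85] M u,n,z [-0.021  1.237 -0.074] gap 13.8
```

View pics/w7c.png

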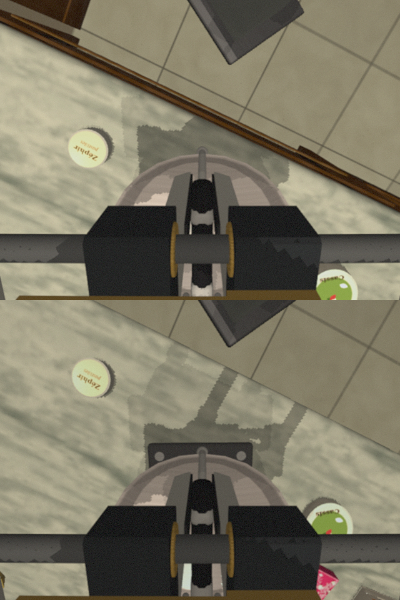

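```bash
python3 - <<'E'
from h import *
a=cv2.imread("pics/wrist5.png");b=cv2.imread("pics/w7.png")
for nm,(x0,x1,y0,y1) in {"legtop/rim":(305,345,236,275),"rimL":(215,270,255,300),"barend":(308,342,278,325),"finger":(278,304,275,330)}.items():
    r=cv2.matchTemplate(b[y0-30:y1+30,x0-15:x1+15],a[y0:y1,x0:x1],cv2.TM_CCOEFF_NORMED);m=np.unravel_index(r.argmax(),r.shape);print(nm,"dx",m[1]-15,"dy",m[0]-30,round(r.max(),3))
cv2.imwrite("pics/w7d.png",np.hstack([cv2.resize(x[225:375,240:400],None,fx=2.5,fy=3.5,interpolation=2) for x in(a,b)]))
E
```

```text
legtop/rim dx 0 dy 1 0.585
rimL dx 9 dy -4 0.717
barend dx 0 dy 0 0.961
finger dx 0 dy 0 0.975
```

```bash
python3 - <<'E'
from h import *
for f in("wrist5","w7"):
    g=cv2.cvtColor(cv2.imread(f"pics/{f}.png"),6)
    for x0 in(295,324,355): print(f,x0,g[226:296:2,x0-2:x0+3].mean(1).astype(int).tolist())
E
```

```text
wrist5 295 [105, 102, 101, 99, 96, 101, 101, 103, 104, 107, 107, 120, 134, 118, 100, 95, 95, 96, 112, 121, 120, 118, 119, 122, 118, 115, 94, 95, 93, 93, 92, 94, 92, 92, 95]
wrist5 324 [108, 110, 111, 114, 97, 101, 106, 86, 84, 85, 93, 97, 94, 98, 96, 96, 97, 96, 96, 96, 98, 96, 96, 95, 100, 107, 107, 105, 106, 107, 66, 18, 23, 19, 26]
wrist5 355 [105, 105, 103, 104, 104, 103, 107, 111, 116, 117, 117, 122, 139, 124, 105, 95, 96, 97, 100, 119, 123, 119, 121, 122, 120, 119, 107, 93, 94, 93, 95, 94, 94, 94, 93]
w7 295 [98, 67, 41, 46, 48, 47, 48, 49, 50, 50, 48, 90, 123, 109, 92, 86, 87, 85, 99, 109, 110, 107, 108, 110, 109, 103, 85, 84, 85, 85, 85, 84, 85, 84, 84]
w7 324 [102, 59, 40, 45, 66, 92, 97, 80, 75, 76, 86, 87, 88, 87, 88, 86, 87, 86, 88, 86, 86, 89, 88, 88, 90, 98, 96, 95, 96, 97, 50, 15, 19, 18, 19]
w7 355 [100, 53, 41, 48, 51, 50, 50, 49, 49, 50, 49, 65, 124, 116, 96, 85, 89, 86, 90, 108, 109, 110, 110, 111, 108, 107, 95, 84, 84, 84, 84, 84, 83, 85, 85]
```

View pics/w7d.png

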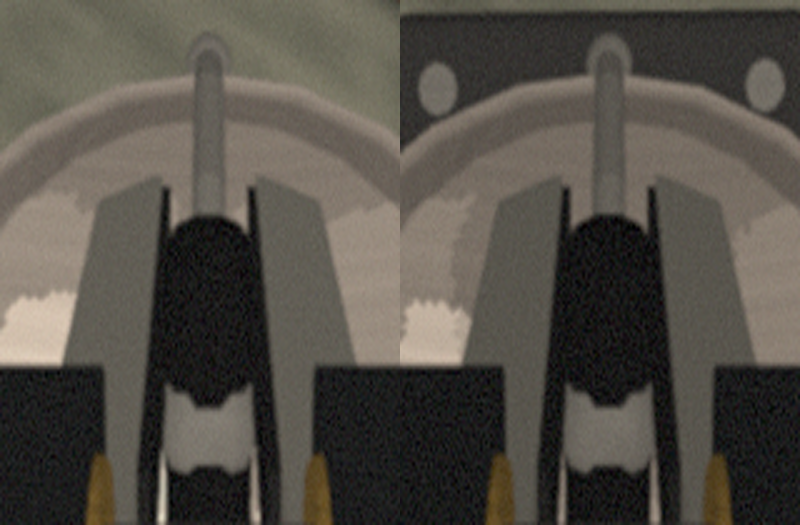

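The rim and bar end sit at the same pixels in both views, so the pan hasn't turned in the fingers. The likely cause is friction, with the latch hard on its stop. I'll ease back slightly and go down in small steps with a force check.

```bash
python3 -m handwheel '[[[0.001,0,0,0,0],[0,0,0,0,0]]]' 60 >/dev/null; python3 f.py
python3 -m handwheel '[[[0.0003,0,0.0005,0,0],[0,0,0,0,0]]]' 60 >/dev/null; python3 f.py
python3 -m handwheel '[[[0.0003,0,0.0005,0,0],[0,0,0,0,0]]]' 60 >/dev/null; python3 f.py
```

```text
t 22.10 eye rel bowl u,n,z [22.   0.5 19.1] F u,n,z [-6.16 -0.01 -4.37] M u,n,z [-0.051  1.201 -0.071] gap 13.4
t 22.35 eye rel bowl u,n,z [22.   0.4 18.9] F u,n,z [-6.62 -0.2  -4.23] M u,n,z [ 0.063  1.088 -0.045] gap 13.2
t 22.60 eye rel bowl u,n,z [22.   0.4 18.6] F u,n,z [-6.74 -1.32 -3.01] M u,n,z [ 0.072  0.998 -0.051] gap 13.3
```

```bash
python3 -m handwheel '[[[0.0004,0,0.0005,0,0],[0,0,0,0,0]]]' 60 >/dev/null; python3 f.py
python3 -m handwheel '[[[0.0004,0,0.0005,0,0],[0,0,0,0,0]]]' 60 >/dev/null; python3 f.py
python3 -m handwheel '[[[0.0004,0,0.0005,0,0],[0,0,0,0,0]]]' 60 >/dev/null; python3 f.py
```

```text
t 22.85 eye rel bowl u,n,z [21.8  0.3 18.4] F u,n,z [-5.99 -0.12 -1.75] M u,n,z [ 0.019  0.986 -0.025] gap 13.3
t 23.10 eye rel bowl u,n,z [21.7  0.3 18.2] F u,n,z [-5.37 -0.12 -1.74] M u,n,z [ 0.105  0.925 -0.018] gap 13.6
t 23.35 eye rel bowl u,n,z [21.6  0.2 18. ] F u,n,z [-6.84  0.07 -0.8 ] M u,n,z [ 0.06   0.834 -0.044] gap 13.7
```

```bash
python3 -m handwheel '[[[0.0002,0,0.0005,0,0],[0,0,0,0,0]]]' 60 >/dev/null; python3 f.py
python3 -m handwheel '[[[0.0002,0,0.0005,0,0],[0,0,0,0,0]]]' 60 >/dev/null; python3 f.py
python3 -m handwheel '[[[0.0002,0,0.0005,0,0],[0,0,0,0,0]]]' 60 >/dev/null; python3 f.py
```

```text
t 23.60 eye rel bowl u,n,z [21.7  0.2 17.7] F u,n,z [-6.16  0.45  0.23] M u,n,z [ 0.126  0.777 -0.022] gap 13.3
t 23.85 eye rel bowl u,n,z [21.7  0.1 17.5] F u,n,z [-6.25  0.37  0.33] M u,n,z [ 0.115  0.671 -0.01 ] gap 13.4
t 24.10 eye rel bowl u,n,z [21.6  0.1 17.1] F u,n,z [-5.91  0.14  0.99] M u,n,z [ 0.095  0.67  -0.003] gap 13.3
```

```bash
python3 -m handwheel '[[[0.0003,0,0.0005,0,0],[0,0,0,0,0]]]' 60 >/dev/null; python3 f.py
python3 -m handwheel '[[[0.0003,0,0.0005,0,0],[0,0,0,0,0]]]' 60 >/dev/null; python3 f.py
python3 -m handwheel '[[[0.0003,0,0.0005,0,0],[0,0,0,0,0]]]' 60 >/dev/null; python3 f.py
```

```text
t 24.35 eye rel bowl u,n,z [21.4  0.  16.6] F u,n,z [-4.88  0.01  0.74] M u,n,z [ 0.104  0.607 -0.014] gap 13.5
t 24.60 eye rel bowl u,n,z [21.2  0.  16.1] F u,n,z [-4.75 -0.25  0.45] M u,n,z [ 0.052  0.608 -0.043] gap 13.4
t 24.85 eye rel bowl u,n,z [21.  -0.  15.7] F u,n,z [-5.66 -0.72  0.96] M u,n,z [ 0.133  0.582 -0.014] gap 13.2
```

Now it slides at a steady force (about 5 N back, 3 N friction). I'll carry on down.

```bash
python3 -m handwheel '[[[0,0,0.0005,0,0],[0,0,0.0005,0,0],[0,0,0,0,0]]]' 60 >/dev/null; python3 f.py
python3 -m handwheel '[[[0,0,0.0005,0,0],[0,0,0.0005,0,0],[0,0,0,0,0]]]' 60 >/dev/null; python3 f.py
python3 -m handwheel '[[[0,0,0.0005,0,0],[0,0,0.0005,0,0],[0,0,0,0,0]]]' 60 >/dev/null; python3 f.py
```

```text
t 25.23 eye rel bowl u,n,z [21.1 -0.  14.7] F u,n,z [-4.14 -0.02  1.47] M u,n,z [0.07  0.603 0.038] gap 13.3
t 25.60 eye rel bowl u,n,z [20.9  0.  13.1] F u,n,z [-3.79  0.05  0.52] M u,n,z [ 0.044  0.514 -0.041] gap 13.4
t 25.98 eye rel bowl u,n,z [20.7  0.1 11.8] F u,n,z [-4.88 -0.75  0.33] M u,n,z [ 0.072  0.471 -0.016] gap 13.2
```

```bash
python3 -m handwheel '[[[-0.0001,0,0.0005,0,0],[-0.0001,0,0.0005,0,0],[-0.0001,0,0.0005,0,0],[0,0,0,0,0]]]' 60 >/dev/null; python3 f.py
python3 -m handwheel '[[[-0.0001,0,0.0005,0,0],[-0.0001,0,0.0005,0,0],[-0.0001,0,0.0005,0,0],[0,0,0,0,0]]]' 60 >/dev/null; python3 f.py
python3 -m handwheel '[[[-0.0001,0,0.0005,0,0],[-0.0001,0,0.0005,0,0],[-0.0001,0,0.0005,0,0],[0,0,0,0,0]]]' 60 >/dev/null; python3 f.py
```

```text
t 26.48 eye rel bowl u,n,z [21.   0.1 10.2] F u,n,z [-4.96 -0.73  0.61] M u,n,z [0.068 0.545 0.023] gap 13.6
t 26.98 eye rel bowl u,n,z [21.1  0.1  8.6] F u,n,z [-4.34 -0.91 -0.55] M u,n,z [ 0.135  0.575 -0.032] gap 13.7
t 27.48 eye rel bowl u,n,z [22.3  0.   7.5] F u,n,z [-1.01  0.43 -2.17] M u,n,z [ 0.072  0.145 -0.03 ] gap 13.7
```

The push force vanished at z +7.5, so the latch has sprung shut over the bar. Now a little lower, then I follow the scale back to rest.

```bash
python3 -m handwheel '[[[0,0,0.001,0,0],[0,0,0.001,0,0],[0,0,0.001,0,0],[0,0,0,0,0]]]' 60 >/dev/null; python3 f.py
python3 -m handwheel '[[[0.001,0,0,0,0],[0.002,0,0,0,0],[0.002,0,0,0,0],[0.002,0,0,0,0],[0,0,0,0,0]]]' 60 >/dev/null; python3 f.py
python3 -m handwheel '[[[0.002,0,0.0005,0,0],[0.002,0,0,0,0],[0.002,0,0.0005,0,0],[0.001,0,0,0,0],[0,0,0,0,0]]]' 60 >/dev/null; python3 f.py
```

```text
t 27.98 eye rel bowl u,n,z [21.7  0.   4.3] F u,n,z [-0.78  0.49 -2.71] M u,n,z [0.041 0.074 0.02 ] gap 13.5
t 28.60 eye rel bowl u,n,z [14.4  0.1  4.4] F u,n,z [ 0.02 -0.3  -2.51] M u,n,z [0.114 0.094 0.019] gap 14.0
t 29.23 eye rel bowl u,n,z [7.5 0.1 3.4] F u,n,z [ 0.13 -0.05 -2.17] M u,n,z [0.075 0.116 0.037] gap 13.3
```

```bash
python3 -m handwheel '[[[0.002,0,0,0,0],[0.002,0,0,0,0],[0.002,0,0,0,0],[0.0015,0,0,0,0],[0,0,0,0,0],[0,0,0,0,0]]]' 60 >/dev/null; python3 f.py
python3 -m handwheel '[[[0,0,0.001,0,0],[0,0,0.001,0,0],[0,0,0,0,0]]]' 60 >/dev/null; python3 f.py
python3 -m handwheel '[[[0,0,0.0005,0,0],[0,0,0.0005,0,0],[0,0,0,0,0]]]' 60 >/dev/null; python3 f.py
```

```text
t 29.98 eye rel bowl u,n,z [0.2 0.1 3.4] F u,n,z [-0.23 -0.07 -2.37] M u,n,z [ 0.053  0.111 -0.099] gap 13.3
t 30.35 eye rel bowl u,n,z [0.1 0.1 1.2] F u,n,z [ 0.05 -0.66 -2.18] M u,n,z [0.082 0.185 0.067] gap 14.0
t 30.73 eye rel bowl u,n,z [0.2 0.1 0.5] F u,n,z [-0.52 -0.7  -1.46] M u,n,z [ 0.092  0.071 -0.01 ] gap 13.0
```

```bash
python3 -m handwheel '[[[0,0,0.0005,0,0],[0,0,0,0,0]]]' 60 >/dev/null; python3 f.py
python3 -m handwheel '[[[0,0,0.0005,0,0],[0,0,0,0,0]]]' 60 >/dev/null; python3 f.py
python3 -m handwheel '[[[0,0,0.0005,0,0],[0,0,0,0,0]]]' 60 >/dev/null; python3 f.py
```

```text
t 30.98 eye rel bowl u,n,z [0.4 0.  0.1] F u,n,z [-0.71  0.7  -0.52] M u,n,z [0.137 0.025 0.006] gap 13.3
t 31.23 eye rel bowl u,n,z [ 0.5 -0.  -0.3] F u,n,z [ 0.6  -0.65  1.61] M u,n,z [ 0.09  -0.06   0.001] gap 13.6
t 31.48 eye rel bowl u,n,z [ 0.5 -0.1 -0.7] F u,n,z [-0.12 -0.37  2.72] M u,n,z [ 0.126 -0.222  0.083] gap 13.8
```

```bash
python3 -m handwheel '[[[0,0,0.0005,0,0],[0,0,0,0,0]]]' 60 >/dev/null; python3 f.py
python3 -m handwheel '[[[0,0,0.0005,0,0],[0,0,0,0,0]]]' 60 >/dev/null; python3 f.py
```

```text
t 31.73 eye rel bowl u,n,z [ 0.6 -0.1 -1.2] F u,n,z [0.76 1.55 3.41] M u,n,z [ 0.118 -0.321  0.014] gap 13.8
t 31.98 eye rel bowl u,n,z [ 0.7 -0.1 -1.5] F u,n,z [-0.37  0.85  5.01] M u,n,z [ 0.155 -0.41   0.057] gap 13.7
```

```bash
python3 -m handwheel '[[[0,0,0.0003,0,0],[0,0,0,0,0],[0,0,0,0,0],[0,0,0,0,0]]]' 60 >/dev/null; python3 f.py
python3 -m handwheel '[[[0,0,0,0,0],[0,0,0,0,0],[0,0,0,0,0],[0,0,0,0,0]]]' 60 >/dev/null; python3 f.py
python3 -m handwheel '[[[0,0,0,0,0],[0,0,0,0,0],[0,0,0,0,0],[0,0,0,0,0]]]' 60 >/dev/null; python3 f.py
```

```text
t 32.48 eye rel bowl u,n,z [ 0.8 -0.1 -1.7] F u,n,z [ 0.59 -0.1   6.08] M u,n,z [ 0.117 -0.506  0.071] gap 13.7
t 32.98 eye rel bowl u,n,z [ 0.9 -0.2 -1.7] F u,n,z [-0.07  0.72  5.74] M u,n,z [ 0.124 -0.472  0.018] gap 13.2
t 33.48 eye rel bowl u,n,z [ 0.9 -0.2 -1.7] F u,n,z [0.47 0.49 5.75] M u,n,z [ 0.137 -0.445  0.032] gap 13.6
```

The tug held at about 8 N (5.8 N felt plus 2.2 N weight) for over a second. Next I unload to zero wrist force and open slowly.

```bash
python3 -m handwheel '[[[0,0,-0.0005,0,0],[0,0,-0.0005,0,0],[0,0,-0.0005,0,0],[0,0,-0.0004,0,0],[0,0,0,0,0],[0,0,0,0,0]]]' 60 >/dev/null; python3 f.py
python3 -m handwheel '[[[0,0,0,0,0],[0,0,0,0,0],[0,0,0,0,0]]]' 20 >/dev/null; python3 f.py
python3 -m handwheel '[[[0,0,0,0,0],[0,0,0,0,0],[0,0,0,0,0],[0,0,0,0,0]]]' 4 >/dev/null; python3 f.py
```

```text
t 34.23 eye rel bowl u,n,z [-0.1  0.1 -0.8] F u,n,z [-1.11 -0.38  2.8 ] M u,n,z [ 0.055 -0.189 -0.032] gap 13.4
t 34.60 eye rel bowl u,n,z [-0.   0.1 -0.7] F u,n,z [-0.15 -0.37  0.67] M u,n,z [-0.093 -0.1   -0.107] gap 13.8
t 35.10 eye rel bowl u,n,z [-0.   0.2 -0.6] F u,n,z [ 0.12 -0.82  0.11] M u,n,z [ 0.041 -0.02  -0.002] gap 13.9
```

```bash
python3 -m handwheel '[[[0,0,0,0,0.0145],[0,0,0,0,0.0155],[0,0,0,0,0.017],[0,0,0,0,0.019],[0,0,0,0,0.022],[0,0,0,0,0.026],[0,0,0,0,0.03],[0,0,0,0,0.035],[0,0,0,0,0.04],[0,0,0,0,0.05],[0,0,0,0,0.05],[0,0,0,0,0.05]]]' 4 >/dev/null; python3 f.py
python3 -m handwheel '[[[0.004,0,0,0,0.05],[0.008,0,0,0,0.05],[0.01,0,0,0,0.05],[0.015,0,0,0,0.05],[0.02,0,0,0,0.05],[0.02,0,0,0,0.05],[0.02,0,0,0,0.05],[0.02,0,0,0,0.05],[0.01,0,0,0,0.05],[0,0,0,0,0.05]]]' >/dev/null; python3 f.py
python3 - <<'E'
from h import *
im=env.snapshot("wrist")[:,:,::-1];np.save("c8.npy",env.calibration("wrist"),allow_pickle=True);cv2.imwrite("pics/w8.png",im);cv2.imwrite("pics/s8.png",env.snapshot("scene")[:,:,::-1]);cv2.imwrite("pics/t8.png",env.snapshot("top")[:,:,::-1]);print(env.get_state()["joints"])
E
```

```text
t 36.60 eye rel bowl u,n,z [ 0.1  0.1 -0.5] F u,n,z [1.14 0.75 0.72] M u,n,z [ 0.102 -0.078  0.035] gap 50.3
t 37.85 eye rel bowl u,n,z [-127.4    0.    -0.3] F u,n,z [ 0.3  -0.21 -0.42] M u,n,z [ 0.031 -0.056  0.043] gap 50.2
[ 3.11619278e-01 -2.32709849e-02  2.06641205e+00 -3.70283158e-04
  1.09786231e+00 -2.22685034e+00]
```

```bash
python3 -m handwheel '[[[0.01,0,0,0,0.05],[0.01,0,0,0,0.05],[0,0,0,0,0.05],[0,0,0,0,0.05],[0,0,0,0,0.05],[0,0,0,0,0.05],[0,0,0,0,0.05],[0,0,0,0,0.05],[0,0,0,0,0.05],[0,0,0,0,0.05]]]' >/dev/null
python3 - <<'E'
from h import *
u=np.array([.5664,.8241,0]);n=np.array([-.8241,.5664,0]);P=np.array([408,331.5,54])
c=env.calibration("wrist");A=env.snapshot("wrist")
import subprocess
np.save("A.npy",A);np.save("c9.npy",c,allow_pickle=True);cv2.imwrite("pics/w9.png",A[:,:,::-1])
f=lambda x,y,z:np.round(proj(c,P+u*x+n*y+[0,0,z]),1)
print("bar front end",f(-84,0,106),"rim front",f(-86,0,40),"rim +-y",f(0,86,40),f(0,-86,40),"leg collar",f(-72,0,106))
E
python3 -m handwheel '[[[0,0,0,0,0.05],[0,0,0,0,0.05],[0,0,0,0,0.05]]]' >/dev/null
python3 - <<'E'
from h import *
A=np.load("A.npy").astype(float);B=env.snapshot("wrist").astype(float);d=abs(A-B).mean(2)
print("diff mean",d.mean(),"max blur",cv2.blur(d,(7,7)).max())
g=A.mean(2)
for x in (300,310,320,324,330,340):print(x,g[150:420:6,x].astype(int).tolist())
E
```

```text
bar front end [321.5 594.6] rim front [321.9 478.7] rim +-y [453.  586.2] [191.4 586.4] leg collar [321.5 614. ]
diff mean 3.3101421440972225 max blur 41.77551020408163
300 [157, 157, 110, 154, 151, 153, 151, 160, 38, 38, 82, 34, 38, 66, 35, 65, 58, 59, 58, 57, 59, 62, 71, 69, 83, 146, 192, 192, 191, 202, 197, 195, 188, 176, 190, 199, 207, 214, 56, 66, 70, 73, 73, 76, 75]
310 [153, 155, 159, 117, 153, 148, 151, 153, 142, 43, 39, 52, 31, 39, 61, 46, 60, 66, 70, 54, 65, 61, 57, 72, 48, 95, 158, 190, 181, 194, 200, 200, 197, 188, 178, 198, 206, 208, 56, 61, 74, 71, 67, 73, 70]
320 [153, 156, 153, 154, 141, 152, 155, 151, 149, 99, 30, 56, 31, 31, 39, 72, 61, 69, 69, 73, 39, 62, 63, 62, 65, 61, 110, 148, 175, 181, 197, 193, 198, 202, 192, 199, 205, 204, 54, 59, 67, 71, 73, 73, 71]
324 [149, 153, 153, 155, 107, 150, 148, 148, 145, 154, 37, 39, 66, 38, 32, 65, 42, 60, 60, 61, 53, 59, 62, 71, 67, 50, 88, 141, 173, 182, 196, 191, 200, 200, 192, 199, 201, 208, 51, 63, 68, 71, 72, 71, 75]
330 [157, 153, 153, 153, 153, 155, 151, 148, 147, 149, 42, 42, 79, 48, 48, 51, 63, 69, 59, 58, 56, 48, 65, 65, 60, 62, 87, 119, 156, 179, 192, 196, 191, 200, 192, 200, 196, 208, 57, 68, 68, 71, 72, 78, 73]
340 [156, 150, 157, 152, 155, 128, 147, 148, 154, 151, 154, 40, 35, 81, 43, 36, 51, 37, 61, 60, 58, 60, 48, 60, 59, 57, 54, 95, 136, 178, 195, 194, 184, 207, 191, 195, 196, 195, 56, 65, 67, 74, 78, 73, 78]
```

```bash
python3 -m handwheel '[[[0,-0.01,-0.01,0,0.05],[0,-0.02,-0.015,0,0.05],[0,-0.02,-0.015,0,0.05],[0,-0.02,-0.015,0,0.05],[0,-0.02,-0.015,0,0.05],[0,-0.02,-0.015,0,0.05],[0,-0.02,-0.01,0,0.05],[0,-0.01,0,0,0.05],[0,0,0,0,0.05],[0,0,0,0,0.05],[0,0,0,0,0.05]]]'
cat > chk.py <<'E'
from h import *
import sys
s,t=env.snapshot("scene"),env.snapshot("top");np.savez(sys.argv[1],s=s,t=t);cv2.imwrite("pics/s%s.png"%sys.argv[1],s[:,:,::-1]);cv2.imwrite("pics/t%s.png"%sys.argv[1],t[:,:,::-1])
E
python3 chk.py a
python3 -m handwheel '[[[0,0,0,0,0.05],[0,0,0,0,0.05],[0,0,0,0,0.05]]]' >/dev/null; python3 chk.py b
python3 - <<'E'
from h import *
a=np.load("a.npz");b=np.load("b.npz");s0=cv2.imread("pics/scene0.png")[:,:,::-1];t0=cv2.imread("pics/top0.png")[:,:,::-1]
for k,i0,n in(("s",s0,"scene"),("t",t0,"top")):
    d=cv2.blur(abs(a[k].astype(float)-b[k]).mean(2),(5,5));m=np.unravel_index(d.argmax(),d.shape);print(n,"motion max",d.max(),m)
    e=cv2.blur(abs(b[k].astype(float)-i0).mean(2),(3,3))>14
    nn,_,st,ce=cv2.connectedComponentsWithStats(e.astype(np.uint8))
    for j in range(1,nn):
        if st[j,4]>25:print(n,"changed",st[j].tolist(),ce[j].round())
    c=env.calibration(n);u=np.array([.5664,.8241,0]);nv=np.array([-.8241,.5664,0]);P=np.array([408,331.5,54])
    th=np.linspace(0,2*np.pi,9);print(n,"pan expected rim",[proj(c,P+[0,0,40]+86*(u*np.cos(x)+nv*np.sin(x))).round().astype(int).tolist() for x in th[:-1]])
E
```

```text
t: 41.1
eef_pos: [398.4, 72.2, 244.1]
tcp_rot: [1.462, -2.78, -0.0]
wrist_force: [-0.5, -1.1, 0.4]
finger_gap: 50.1
scene motion max 13.546666666666667 (np.int64(228), np.int64(145))
scene changed [69, 134, 301, 346, 45633] [206. 287.]
scene changed [343, 263, 59, 67, 2204] [372. 302.]
scene changed [288, 315, 68, 27, 1102] [320. 332.]
scene changed [268, 396, 46, 84, 1838] [295. 445.]
scene pan expected rim [[246, 262], [230, 273], [229, 289], [243, 301], [266, 301], [282, 289], [282, 273], [268, 262]]
top motion max 18.386666666666667 (np.int64(469), np.int64(304))
top changed [136, 215, 293, 265, 26909] [316. 385.]
top changed [256, 259, 53, 51, 1696] [283. 285.]
top changed [323, 339, 12, 8, 85] [328. 342.]
top pan expected rim [[261, 271], [257, 289], [266, 306], [285, 311], [302, 300], [306, 281], [296, 265], [278, 261]]
```

```bash
python3 - <<'E'
from h import *
a=np.load("a.npz");b=np.load("b.npz")
for k,(x0,x1,y0,y1) in {"t":(250,315,255,315),"s":(225,290,255,305)}.items():
    A=a[k][y0:y1,x0:x1].astype(np.float32).mean(2);B=b[k][y0:y1,x0:x1].astype(np.float32).mean(2)
    print(k,"mean diff",abs(A-B).mean(),"shift px",cv2.phaseCorrelate(A,B))
t=b["t"];h=cv2.cvtColor(t,cv2.COLOR_RGB2HSV)[255:315,250:315]
E
python3 -m handwheel '[[[0,0,0,0,0.05],[0,0,0,0,0.05],[0,0,0,0,0.05],[0,0,0,0,0.05],[0,0,0,0,0.05],[0,0,0,0,0.05],[0,0,0,0,0.05],[0,0,0,0,0.05],[0,0,0,0,0.05],[0,0,0,0,0.05],[0,0,0,0,0.05],[0,0,0,0,0.05],[0,0,0,0,0.05],[0,0,0,0,0.05],[0,0,0,0,0.05],[0,0,0,0,0.05]]]'; python3 -c "
from plant import env
env.sign_off();print('ok')"
```

```text
t mean diff 0.7413676 shift px ((-0.0395467867258148, -0.07723696580752559), 1.0050515124367343)
s mean diff 1.0688204 shift px ((0.02577288544915035, -0.029206807086954), 1.0116999775833553)
t: 43.68
eef_pos: [399.1, 71.9, 244.3]
tcp_rot: [1.461, -2.781, 0.001]
wrist_force: [-0.1, -0.1, -0.5]
finger_gap: 50.4
the job is handed in; nothing more can be done
ok
```

The pan hangs on the hook and the job is handed in at about 44 s. However, one force reading during insertion was over the 12 N limit, so the run may be judged a failure.

**What I did:** I gripped the pan at the front end of its bar at 60 N and turned it square to the hook. I then pushed the eye back until the scale met its stop, about 24 mm back at the hook, and opened the latch at 5 to 7 N. The eye went down behind the tip, and the push force dropped away as the latch sprang shut. I followed the scale back to rest and tugged down at about 8 N for over a second (5.8 N felt at the wrist plus 2.2 N of pan weight). After that I took the load off, opened the fingers slowly and drew back.

**Last checks:**
- **Pan position:** In the top picture the pan's outline is within about 2 px of where a seated, level pan should appear, with its underside about 54 mm up.
- **Stillness:** The pan moved less than 0.1 px between two pictures 0.4 s apart, and the fingers are clear of it.
- **Other goods:** The top picture shows no change where the visible goods stand. Part of that picture was behind the arm.

**Failed or uncertain:**
- **Force limit:** On the first try at lowering (t ≈ 21.4 s) the bar stuck on the latch. One reading was about 11.6 N back and 11 N up (weight included), roughly 16 N together. I backed off at once, and every later reading stayed below about 9 N.
- **Latch:** I didn't see it closed. That it shut rests on the force drop and on the tug holding. My 12 picture views were used up, so the final checks are from image measurements only.

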